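# Hold a try square in the corner of lathe bed and tailstock

## Task

The wooden lathe's tailstock is leaning because its wedge is slack. Pick up the wooden try square, set its stock flat on the narrow lathe bed behind the tailstock and still clear of it, then slide the square along the bed into the corner, pushing the tailstock upright until the stock sits flat on the bed and the blade lies flush against the tailstock's plain back face. Finish while still gripping the square and pressing it lightly into that corner, both down on the bed and against the tailstock, in line with the bed and the whole width of its stock on the bed, so that the wedge can be driven; do not let go, and leave the glue bottle, tin and gouge where they are.

Things in the scene. Friction and masses are not known exactly. Their poses are not given: they have to be found in the camera images.
- square: Wooden try square, 160 g, standing on the bench on its stock. Dark stock 150 long x 24 thick x 40 high; pale blade 8 thick, 40 wide, rising at one end to 160 above the stock's underside, outer edge flush with the stock's end. Origin: centre of the stock's underside; x along the stock to the blade end (blade at x = +35 to +75 mm), y across its thickness, z up along the blade.
- square_heel (a point): Outer corner of the square, at its origin +75 mm in x: where the stock's underside meets the blade's outer edge. It belongs in the corner of bed and tailstock.
- square_grip (a point): A good place to grip the stock across its 24 mm thickness from above: 35 mm from the origin away from the blade, 24 mm above the stock's underside.
- lathe: Fixed wooden lathe with its feet on the bench. Origin on the bench under the middle of the bed; y along the bed towards the fixed headstock (block 90 x 50 x 125 high, centred at y = +190 mm, with an iron point towards the tailstock); x across the bed, z up. The two cross feet at y = +/-205 mm are 150 x 45 x 30 high.
- bed: The lathe's bed: one straight beam 60 wide, 480 long, 45 deep, level. Origin in the middle of its top face, 75 mm above the bench; y along the beam towards the headstock, x across it, z up. Free top from y = -240 mm up to the tailstock's back face at y = -30 mm.
- tailstock: Upright wooden block, 90 across the bed x 46 thick x 120 high, iron point on its headstock side, plain back face at y = -23 mm. It rocks on its foot about its own x axis (origin: bed-top level, mid-thickness), 0.1 rad either way, stiffly (1.5 N at its top moves it), and stays where left. It starts 0.03 to 0.08 rad off, top leaning away from the headstock. z up the block, y to the headstock.
- corner (a point): Fixed point on the bed top, in the middle of its width, where the tailstock's back face meets the bed when the tailstock is upright (bed y = -30 mm). Pushed down here, close to the bed, the tailstock does not give; pushed higher up it rocks.
- glue_bottle: Green plastic glue bottle, 48 diameter, 130 high, standing on the bench beyond the lathe; a bystander. Origin under its centre.
- tin: Open dark tin, 80 diameter, 75 high, on the bench beyond the lathe; a bystander. Origin under its centre.
- gouge: Turning gouge with wooden handle, 265 long, lying on the bench on the robot's side of the lathe; a bystander. Origin on the bench below it, 100 mm from the handle's end; y along it towards the blade.
- blanks: Fixed stack of five square wooden blanks, about 80 x 220 x 50 high, on the bench beyond the free end of the bed. Origin under its centre; y along the blanks.

How it is judged (in metres and radians):
On the way:
1. the square stands with its stock flat on the bed behind the tailstock, not yet touching the tailstock (contact force between square and bed above 0.3 N and angle between square's own z axis and vertical below 0.06 rad and z of square_heel in the frame of bed below 0.004 m and y of square_heel in the frame of bed below -0.032 m and contact force between square and tailstock below 0.1 N), for 0.1 s.
At the end, for the whole second after the job is handed in: Square gripped and at rest: stock flat on the bed (tilt under 0.015 rad, heel within 3 mm), blade on the tailstock (1 to 40 N), heel within 4 mm of the corner, tailstock upright within 0.015 rad; square in line within 0.06 rad and at most 18 mm off the bed's centre line (contact force between square and bed above 0.5 N and contact force between square and tailstock between 1 and 40 N and contact force between the fingers and square above 2 N and angle between each of tailstock, square's own z axis and vertical below 0.015 rad and z of square_heel in the frame of bed below 0.003 m and y of square_heel in the frame of bed above -0.034 m and x of square_heel in the frame of bed between -0.018 and 0.018 m and angle between the x axis of square and the y axis of bed, either way round below 0.06 rad and x of square in the frame of bed between -0.018 and 0.018 m and linear speed of square below 0.01 m/s); the arm keeps its last pose, push and grip.
It fails at once if the glue bottle is moved (distance of glue_bottle from where it was at the start of the episode above 0.02 m).
It fails at once if the tin is moved (distance of tin from where it was at the start of the episode above 0.02 m).
It fails at once if the gouge is moved (distance of gouge from where it was at the start of the episode above 0.02 m).
It also fails if it takes over 61 s, if anything falls off the work surface, if the arm or the gripper's body presses on something with over 40 N, if the wrist force passes 120 N, or if a joint passes its speed limit or range.

## Robot

A 7-joint arm with a two-finger parallel gripper is mounted at the origin on the work surface. World frame = base frame: x ahead of the robot, y to its left, z up, the work surface at z = 0. Lengths are in mm, angles in rad, forces in N, time in s.
With the tool pointing down it reaches from about 400 to 875 mm from the base axis. Payload 4.4 kg.
Tool frame: the origin (TCP) lies on the centre line of the jaws, within the pads' length; the fingertips stand 25 mm ahead of it and the grasp point (between the pads) lies 6 mm ahead of it (ctrl.finger_overhang is the distance from the TCP to the fingertips, in mm); z points along the fingers, y is the line along which they close (so a half turn about z gives the same grasp; the last joint's range is limited). The gripper opens to 85 mm and grips with 20 to 120 N. Pads are 22 mm wide; open, the fingers measure 114 mm over their backs; the gripper's body (76 mm by 85 mm) begins 54 mm behind the grasp point. The pads swing forward as they close: fully open they stand 13 mm farther back than shut.
Start: joints at [-1.271, 0.628, 0.038, 1.517, -0.027, 0.996, -0.02], TCP at [232.481, 607.017, 256.313] pointing down, gripper open.
Joint ranges: [-3.06, 3.06], [-0.37, 2.12], [-1.25, 1.32], [0.18, 2.47], [-1.1, 4.24], [0.23, 1.98], [-2.94, 2.94]. Speed limits (rad/s): [2.57, 2.57, 3.14, 3.14, 3.14, 3.14, 3.14].

## Interface

Orientations are given as [roll, pitch, yaw] about the fixed x, y, z axes, in that order (R = Rz(yaw) Ry(pitch) Rx(roll)).
In Python, from cell import ctrl gives the robot as it stands. The module is installed in compiled form; this text tells all that it offers.
- The arm moves only by the tool play_rows, never from a script. Its argument "targets" is a list of rows, each a list of 5 numbers: the closure, from 0 (fully open) to 1 (shut), then the shift along the tool's x, y, z in cm, then the turn about the tool's z in degrees. In form: [[gripper, dx, dy, dz, spin], ...]. A call has 1 to 10 rows; each row is the pose to reach, as a shift and turn from the pose commanded when the call began, along the tool's axes at that moment; what a row does not reach only later rows make up. A row lasts 1/10 s, in which the tool goes at most 50 mm and 8.59 degrees, less where a joint would pass 70% of its speed; a pose out of reach is approached as far as the arm can. A call with a gripper value outside its range is refused whole. The fingers move at their own pace and stop on an object; the grip force is fixed at half the most. Time passes only in rows, so rows that repeat a pose let the fingers close. It gives the time, the measured TCP pose, the force, the opening and the grip force at its end, in the units of the state.
- ctrl.read_state(): the state, without advancing time (a new reading comes with each control period).
- ctrl.get_image(name): name is "scene" or "top" or "wrist"; returns (picture, depth): 420x560x3 uint8, red, green, blue; 420x560 float32, mm along the optical axis (not along the pixel's ray), 0 where there is no reading.
- ctrl.calibration(name): a dict with "vfov" (degrees; the focal length in pixels is half the picture's height over the tangent of half this angle, whatever the lens; pixels are square), "cx", "cy" (the principal point, pixels), "extrinsics" (4x4, takes a point from camera to world coordinates); the wrist camera has in their place "mount" (4x4, takes a point from camera to tool coordinates, whose origin is the TCP and whose axes are the flange's). Camera axes: x right, y down, z forward; pixel columns grow to the right and rows downward; lengths in mm; the calibration is good to about 2 mm. A picture is of the moment at which its call begins: read the wrist's pose just before it. calibration takes no time and is no camera call.
- ctrl.finish_job(): hands the job in; it is judged then, once.
Trained networks look in the newest picture that a camera, given by its name, has taken for a name from the list of things; names that differ only in an ending like _2 or _b are one class to them, and where a whole thing is asked for, a point or a joint stands for the part that bears it (a point fixed in the world has none). Each returns a list of dicts, best first, with "confidence" (0 to 1); they miss things now and then, are a little off and sometimes report something else, mostly with a low value. They report only what shows in the picture. A call takes as long as a camera call.
- ctrl.search_frame(camera, name): "bbox" ([left, top, right, bottom] in pixels, round what is visible of it).
- ctrl.trace(camera, name): "pixels" (420x560 bool, what is visible of it) and "bbox" ([left, top, right, bottom] in pixels, round what is visible of it).
The state is a dict: "clock": time; "qpos": joint angles; "qd": joint speeds; "tau": joint torques, N m; "eef_pos": TCP position; "tool_rot": TCP orientation; "force": force on the tool from outside, world axes, zero at the start; "torque": the same for the moment, N m; "width": finger opening in mm; "gripper_force": force on a finger pad.
Only numpy, scipy, OpenCV 4.12 (cv2) and the standard library are available. Lean on these libraries where they do the work, as an engineer would, in place of code of your own. Each camera call takes 0.05 s, during which the arm holds its last target. There are 200 camera calls.

## Working session

There is one attempt and no reset: what is moved stays moved. The work goes in short steps, Python scripts to look and compute and a tool call to move; the robot and the scene stay as the last step left them, time stands still between calls to the robot, and variables do not carry over. Pictures are saved under pics/ and viewed, at most 10 in all, crops included, and the job is handed in when it is done.

Besides the shell and the picture viewer there is one more tool, called by a JSON object that holds its "name" and its "arguments". play_rows: Moves the arm, as the interface text tells. Its arguments: {"type":"object","properties":{"targets":{"type":"array"}},"required":["targets"]}

```bash
mkdir -p pics; cat > h.py <<'E'
import numpy as np,cv2
from cell import ctrl
from scipy.spatial.transform import Rotation as R
def cloud(cam,depth,st=None):
    c=ctrl.calibration(cam);h,w=depth.shape
    f=h/2/np.tan(np.radians(c['vfov'])/2)
    v,u=np.mgrid[:h,:w]
    P=np.stack([(u-c['cx'])*depth/f,(v-c['cy'])*depth/f,depth],-1)
    if cam=='wrist':
        T=np.eye(4);T[:3,:3]=R.from_euler('xyz',st['tool_rot']).as_matrix();T[:3,3]=st['eef_pos'];E=T@np.array(c['mount'])
    else:E=np.array(c['extrinsics'])
    return P@E[:3,:3].T+E[:3,3]
def save(n,im):cv2.imwrite('pics/'+n+'.png',im[:,:,::-1])
E
python3 - <<'E'
from h import *
s=ctrl.read_state();print(s)
for cam in ['top','scene']:
    im,d=ctrl.get_image(cam);save(cam+'0',im);W=cloud(cam,d)
    np.save(cam+'W.npy',W);np.save(cam+'d.npy',d)
    for n in ['square','bed','tailstock','lathe','gouge','tin','glue_bottle','blanks']:
        r=ctrl.trace(cam,n)
        if not r: print(cam,n,None);continue
        m=r[0]['pixels']&(d>0);P=W[m]
        if len(P)==0: continue
        np.save(f'{cam}_{n}.npy',m)
        print(cam,n,round(r[0]['confidence'],2),r[0]['bbox'],m.sum(),np.percentile(P,[2,50,98],axis=0).round().tolist())
E
```

```text
{'clock': 0.0, 'qpos': array([-1.27080274,  0.62932082,  0.03848641,  1.51838707, -0.02697084,
        0.99632807, -0.0200085 ]), 'qd': array([-0.0007189 ,  0.00098291,  0.00158913, -0.00037311, -0.00023803,
       -0.00077129, -0.00010816]), 'tau': array([-3.95297238e-04, -5.63402259e+01,  1.22680563e+00, -1.93444973e+01,
        1.11456175e-02,  1.07161907e-02, -2.33818434e-05]), 'eef_pos': array([232.29011854, 606.4390237 , 255.40019087]), 'tool_rot': array([-3.13966969e+00,  7.53115335e-05,  2.77577011e+00]), 'force': array([ 0.52819128, -0.07901543,  0.06061689]), 'torque': array([-0.03318276,  0.005829  , -0.03352969]), 'gripper_force': 0.0, 'width': 85.67532244336618}
top square 0.96 [370.3, 229.1, 428.5, 241.6] 557 [[503.0, -413.0, 6.0], [517.0, -335.0, 41.0], [529.0, -271.0, 161.0]]
top bed 0.81 [194.9, 196.4, 343.1, 268.2] 2771 [[449.0, -154.0, 43.0], [518.0, -3.0, 75.0], [610.0, 216.0, 80.0]]
top tailstock 0.66 [227.8, 198.2, 270.4, 244.8] 960 [[492.0, 26.0, 1.0], [544.0, 58.0, 194.0], [614.0, 121.0, 199.0]]
top lathe 0.68 [161.4, 171.8, 340.3, 275.9] 5591 [[424.0, -151.0,
[... 763 characters left out ...]
ck 0.93 [288.1, 147.9, 341.9, 234.3] 2007 [[500.0, 22.0, 21.0], [575.0, 53.0, 160.0], [609.0, 109.0, 196.0]]
scene lathe 0.83 [216.9, 143.2, 415.7, 246.9] 8984 [[458.0, -156.0, 6.0], [575.0, 81.0, 75.0], [655.0, 281.0, 200.0]]
scene gouge 0.62 [119.2, 170.2, 181.0, 215.5] 1405 [[506.0, -416.0, 2.0], [526.0, -310.0, 39.0], [535.0, -272.0, 158.0]]
scene tin 0.95 [371.1, 245.4, 406.1, 285.1] 1189 [[698.0, 191.0, 3.0], [722.0, 231.0, 42.0], [770.0, 262.0, 76.0]]
scene glue_bottle 0.91 [300.5, 229.0, 318.8, 268.8] 660 [[684.0, 30.0, 9.0], [706.0, 51.0, 81.0], [716.0, 74.0, 130.0]]
scene blanks 0.56 [202.6, 219.7, 296.7, 272.0] 2710 [[599.0, -188.0, 4.0], [658.0, -84.0, 47.0], [706.0, 13.0, 52.0]]
```

```bash
python3 - <<'E'
from h import *
import cv2
a=cv2.imread('pics/top0.png')[130:300,120:450];cv2.imwrite('pics/topc.png',cv2.resize(a,None,fx=2.4,fy=2.4))
def rect(P,n):
    r=cv2.minAreaRect(P[:,:2].astype(np.float32));print(n,len(P),np.round(r[0],1),np.round(r[1],1),round(r[2],2),P[:,2].mean().round(1))
for cam in ['top','scene']:
    W=np.load(cam+'W.npy');g=lambda n:W[np.load(f'{cam}_{n}.npy')]
    k=np.ones((3,3),np.uint8)
    S=g('square');rect(S[(S[:,2]>34)&(S[:,2]<46)],cam+' stock top');rect(S[S[:,2]>150],'blade top')
    m=(abs(W[...,2]-75)<4)&(W[...,0]>430)&(W[...,0]<660)&(W[...,1]>-180)&(W[...,1]<40)
    m=cv2.morphologyEx(m.astype(np.uint8),cv2.MORPH_OPEN,k)>0
    rect(W[m],'bed top')
    T=g('tailstock');rect(T[T[:,2]>188],'tail top')
    L=g('lathe');rect(L[abs(L[:,2]-200)<5],'head/tail')
E
```

```text
top stock top 341 [ 518.1 -343.3] [146.6  24.1] 85.58 39.9
blade top 58 [ 521.7 -290.2] [38.1  8.2] 88.69 158.5
bed top 1472 [498.  -58.9] [210.2  60.2] 70.35 75.2
tail top 694 [538.2  54.3] [46.1 90.4] 70.32 195.2
head/tail 1061 [572.5 151.3] [251.3  90.1] 70.48 199.2
scene stock top 442 [ 518.4 -345.9] [149.5  27.5] 85.59 38.9
blade top 90 [ 523.1 -292.3] [39.9 11.4] 82.8 156.5
bed top 1346 [496.1 -66.4] [196.3  63. ] 70.43 74.0
tail top 652 [538.4  53.2] [46.8 91.9] 69.95 193.8
head/tail 905 [572.1 151.8] [250.   92.7] 69.95 198.6
```

View pics/topc.png

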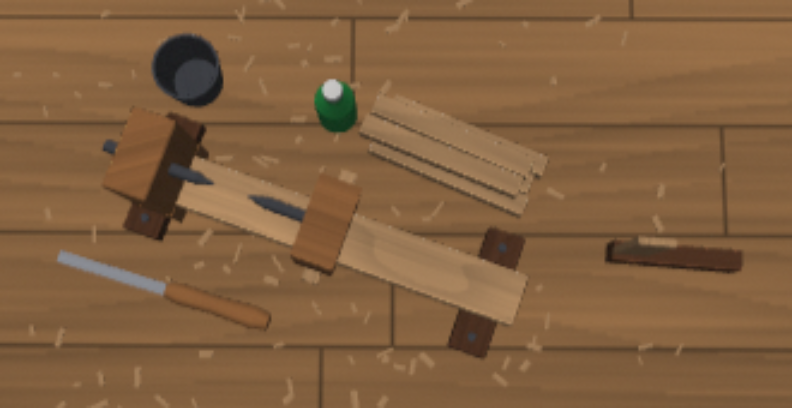

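Top view: the square is at the far right (crop px 605–740, 255), its blade at the left end. The lathe is in the middle, the free bed runs from tailstock (325,220) to (525,300), and the bystanders are clear of the path.

{"name": "play_rows", "arguments": {"targets": [[0, -8, -5.2, -4.4, 14], [0, -16, -10.4, -4.4, 29], [0, -24, -15.5, -4.4, 44], [0, -32.5, -20.7, -4.4, 59], [0, -40.7, -25.9, -4.4, 73.4], [0, -40.7, -25.9, -4.4, 73.4], [0, -40.7, -25.9, -4.4, 73.4], [0, -40.7, -25.9, -4.4, 73.4], [0, -40.7, -25.9, -4.4, 73.4], [0, -40.7, -25.9, -4.4, 73.4]]}}

```text
clock: 1.9
eef_pos: [521.6, 216.4, 300.8]
tool_rot: [3.14, 0.001, 1.49]
force: [0.7, 0.4, 0.0]
width: 85.6
gripper_force: 0.0
```

```bash
cat >> h.py <<'E'
def rel(p,yawdeg=None):
    s=ctrl.read_state();M=R.from_euler('xyz',s['tool_rot']).as_matrix()
    y=np.degrees(np.arctan2(M[1,0],M[0,0]))
    d=M.T@(np.array(p)-s['eef_pos'])/10
    print('t',round(s['clock'],2),'tcp',s['eef_pos'].round(1),'yaw',y.round(2),'rot',np.round(s['tool_rot'],4),'q',s['qpos'].round(2),'F',s['force'].round(1),'->',d.round(2),None if yawdeg is None else round(y-yawdeg,2))
E
python3 -c "
from h import *
rel([515.3,-379.4,200],85.6)"
```

```text
t 1.9 tcp [521.6 216.4 300.8] yaw 85.39 rot [3.1401e+00 8.0000e-04 1.4904e+00] q [-0.72  0.48  0.43  1.71 -0.23  0.99 -0.3 ] F [0.7 0.4 0. ] -> [-59.43   4.14  10.13] -0.21
```

{"name": "play_rows", "arguments": {"targets": [[0, -5, 0.4, 1, -0.2], [0, -10, 0.8, 2, -0.2], [0, -15, 1.2, 3, -0.2], [0, -20, 1.5, 4, -0.2], [0, -25, 1.8, 5, -0.2], [0, -30, 2.1, 5, -0.2], [0, -35, 2.5, 5, -0.2], [0, -40, 2.8, 5, -0.2], [0, -45, 3.2, 5, -0.2], [0, -50, 3.6, 5, -0.2]]}}

```text
clock: 2.9
eef_pos: [517.7, -277.5, 250.5]
tool_rot: [3.141, -0.0, 1.498]
force: [1.2, 0.1, 0.6]
width: 85.6
gripper_force: 0.0
```

{"name": "play_rows", "arguments": {"targets": [[0, -5, 0.3, 0, 0], [0, -9.5, 0.6, 0, 0], [0, -9.5, 0.6, 0, 0], [0, -9.5, 0.6, 0, 0]]}}

```text
clock: 3.3
eef_pos: [516.1, -371.9, 249.9]
tool_rot: [-3.141, -0.0, 1.495]
force: [0.3, 1.6, 1.0]
width: 85.6
gripper_force: 0.0
```

```bash
python3 - <<'E'
from h import *
rel([515.3,-379.4,30],85.6)
s=ctrl.read_state();im,d=ctrl.get_image('wrist');save('w1',im);W=cloud('wrist',d,s)
r=ctrl.trace('wrist','square')
if r:
    print(r[0]['confidence'],r[0]['bbox']);P=W[r[0]['pixels']&(d>0)]
    for lo,hi in((33,46),(150,170)):
        Q=P[(P[:,2]>lo)&(P[:,2]<hi)]
        if len(Q)>20:
            b=cv2.minAreaRect(Q[:,:2].astype(np.float32));print(len(Q),b,Q[:,2].mean())
E
```

```text
t 3.3 tcp [ 516.1 -371.9  249.9] yaw 85.68 rot [-3.1411e+00 -2.0000e-04  1.4955e+00] q [ 0.35  0.64  0.39  1.57 -0.28  0.98  0.75] F [0.3 1.6 1. ] -> [-7.600e-01 -2.000e-02  2.199e+01] 0.08
0.76 [269.3, 84.4, 295.9, 232.7]
2283 ((515.2278442382812, -346.2778015136719), (149.03964233398438, 24.037145614624023), 85.42140197753906) 40.12089166475301
752 ((519.3876342773438, -291.5640563964844), (39.835731506347656, 7.626859664916992), 85.35003662109375) 160.18156481140986
```

View pics/w1.png

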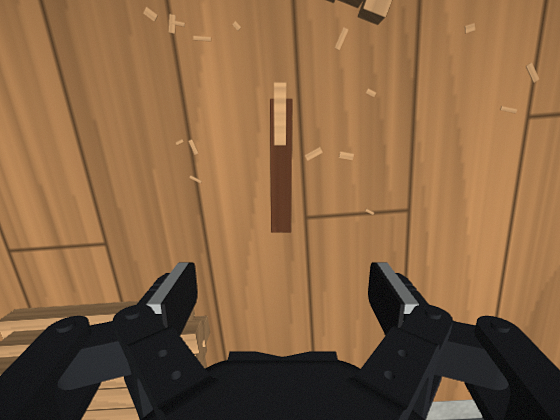

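Wrist view: the square is upright under the jaws (px 270–293, 82–232), blade to the top, in line with the tool's x.

{"name": "play_rows", "arguments": {"targets": [[0, -0.9, -0.2, 5, 0.2], [0, -0.9, -0.2, 10, 0.2], [0, -0.9, -0.2, 15, 0.2], [0, -0.9, -0.2, 19, 0.2], [0, -0.9, -0.2, 21, 0.2], [0, -0.9, -0.2, 22, 0.2], [0, -0.9, -0.2, 22, 0.2], [0, -0.9, -0.2, 22, 0.2]]}}

```text
clock: 4.2
eef_pos: [515.3, -379.5, 31.6]
tool_rot: [3.14, 0.001, 1.496]
force: [-0.1, -0.0, -0.1]
width: 85.2
gripper_force: 0.0
```

{"name": "play_rows", "arguments": {"targets": [[1, 0, 0, 0, 0], [1, 0, 0, 0, 0], [1, 0, 0, 0, 0], [1, 0, 0, 0, 0], [1, 0, 0, 0, 0], [1, 0, 0, 0, 0], [1, 0, 0, 0, 0], [1, 0, 0, 0, 0], [1, 0, 0, 0, 0], [1, 0, 0, 0, 0]]}}

```text
clock: 5.2
eef_pos: [514.5, -379.9, 30.9]
tool_rot: [3.141, 0.0, 1.495]
force: [0.2, 1.4, 5.9]
width: 23.5
gripper_force: 59.9
```

{"name": "play_rows", "arguments": {"targets": [[1, 0, 0, -1, 0], [1, 0, 0, -4, 0], [1, 0, 0, -8, 0], [1, 0, 0, -12, 0], [1, 0, 0, -15, 0], [1, 0, 0, -16, 0], [1, 0, 0, -16, 0]]}}

```text
clock: 5.9
eef_pos: [514.6, -379.9, 191.4]
tool_rot: [3.14, 0.001, 1.495]
force: [0.3, -0.5, -2.3]
width: 23.3
gripper_force: 59.3
```

```bash
python3 - <<'E'
from h import *
rel([483,-101.3,190],70.4)
W=np.load('topW.npy')
m=(abs(W[...,2]-75)<4)&(W[...,0]>430)&(W[...,0]<660)&(W[...,1]>-180)&(W[...,1]<40)
m=cv2.morphologyEx(m.astype(np.uint8),cv2.MORPH_OPEN,np.ones((3,3)))>0
P=W[m];a=np.radians(70.4);u=np.array([np.cos(a),np.sin(a)]);n=np.array([-u[1],u[0]])
c=np.array([533.3,40.]);Q=P[:,:2]-c
for v in(Q@u,Q@n):print(np.percentile(v,[0,1,50,99,100]).round(1))
E
```

```text
t 5.9 tcp [ 514.6 -379.9  191.4] yaw 85.64 rot [3.1396e+00 1.0000e-03 1.4948e+00] q [ 0.38  0.71  0.37  1.62 -0.31  0.87  0.79] F [ 0.3 -0.5 -2.3] -> [27.53 -5.27  0.1 ] 15.24
[-210.1 -207.1 -110.3   -4.4    0. ]
[-30.  -28.9   0.1  29.2  30.2]
```

{"name": "play_rows", "arguments": {"targets": [[1, 3, -0.6, 0, 3], [1, 7, -1.3, 0, 7], [1, 11, -2.1, 0, 11], [1, 15, -2.9, 0, 15.2], [1, 19, -3.6, 0, 15.2], [1, 23, -4.4, 0, 15.2], [1, 26, -5, 0, 15.2], [1, 27.5, -5.3, 0, 15.2], [1, 27.5, -5.3, 0, 15.2], [1, 27.5, -5.3, 0, 15.2]]}}

```text
clock: 6.9
eef_pos: [481.6, -101.6, 189.1]
tool_rot: [-3.14, 0.001, 1.23]
force: [0.1, -1.1, -1.6]
width: 23.4
gripper_force: 59.2
```

```bash
python3 - <<'E'
from h import *
rel([483,-101.3,106],70.4)
s=ctrl.read_state();im,d=ctrl.get_image('wrist');save('w2',im);W=cloud('wrist',d,s)
a=np.radians(70.4);u=np.array([np.cos(a),np.sin(a)]);n=np.array([-u[1],u[0]]);c=np.array([533.3,40.])
r=ctrl.trace('wrist','tailstock')
if r:
    P=W[r[0]['pixels']&(d>0)];print(r[0]['confidence'],r[0]['bbox']);Q=P[P[:,2]>188];print('tailtop',cv2.minAreaRect(Q[:,:2].astype(np.float32)),np.percentile((Q[:,:2]-c)@u,[1,99]),np.percentile((Q[:,:2]-c)@n,[1,99]),Q[:,2].mean())
r=ctrl.trace('wrist','square')
if r:
    P=W[r[0]['pixels']&(d>0)];print(r[0]['confidence'],r[0]['bbox'])
    for lo,hi in((309,350),(190,220)):
        Q=P[(P[:,2]>lo)&(P[:,2]<hi)]
        if len(Q)>20:print(cv2.minAreaRect(Q[:,:2].astype(np.float32)),Q[:,2].mean())
m=(abs(W[...,2]-75)<3)
P=W[m][:,:2]-c;A=P@u;B=P@n
for lo in range(-60,-5,15):
    k=(A>lo)&(A<lo+15)&(abs(B)<45);print(lo,k.sum(),np.percentile(B[k],[2,98]).round(1) if k.sum()>10 else '')
E
```

```text
t 6.9 tcp [ 481.6 -101.6  189.1] yaw 70.46 rot [-3.1397e+00  1.4000e-03  1.2298e+00] q [-0.17  0.55  0.48  2.03 -0.4   0.66  0.22] F [ 0.1 -1.1 -1.6] -> [0.09 0.14 8.31] 0.06
0.9 [208.8, 0.3, 379.6, 31.9]Traceback (most recent call last):
  File "<stdin>", line 7, in <module>
    return _quantile_unchecked(
        a, q, axis, out, overwrite_input, method, keepdims, weights)
    return _ureduce(a,
                    func=_quantile_ureduce_func,
    ...<5 lines>...
                    overwrite_input=overwrite_input,
                    method=method)
    r = func(a, **kwargs)
    result = _quantile(arr,
                       quantiles=q,
    ...<2 lines>...
                       out=out,
                       weights=wgt)
    slices_having_nans = np.isnan(arr[-1, ...])
                                  ~~~^^^^^^^^^
IndexError: index -1 is out of bounds for axis 0 with size 0
```

View pics/w2.png

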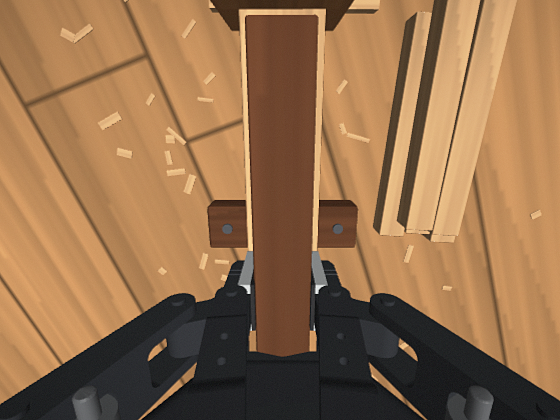

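```bash
python3 - <<'E'
from h import *
print(np.round(ctrl.calibration('wrist')['mount'],2))
s=ctrl.read_state();im,d=ctrl.get_image('wrist');W=cloud('wrist',d,s)
for v in range(5,350,30):print(v,d[v,285],W[v,285].round(),W[v,243].round())
im,d=ctrl.get_image('scene');W=cloud('scene',d);cv2.imwrite('pics/s2.png',cv2.resize(im[90:260,150:420,::-1],None,fx=2.9,fy=2.9))
r=ctrl.trace('scene','square')
if r:
    P=W[r[0]['pixels']&(d>0)];print(r[0]['confidence'],r[0]['bbox'],np.percentile(P,[2,50,98],axis=0).round())
E
```

```text
[[  -0.     -0.96   -0.29   73.63]
 [   1.     -0.     -0.     -1.13]
 [   0.     -0.29    0.96 -117.74]
 [   0.      0.      0.      1.  ]]
5 194.90297 [533.  38.  81.] [506. -33. 307.]
35 95.69345 [516.  -7. 199.] [500.  33.  76.]
65 97.96222 [513. -15. 199.] [493.  15.  77.]
95 102.5144 [510. -24. 197.] [485.  -4.  76.]
125 104.45628 [507. -33. 198.] [477. -23.  75.]
155 105.77366 [503. -43. 200.] [469. -44.  76.]
185 109.56976 [499. -54. 199.] [445. -77.   1.]
215 113.02325 [495. -65. 199.] [ 440. -101.   31.]
245 116.989685 [491. -77. 199.] [ 428. -130.   31.]
275 120.28035 [487. -89. 200.] [469. -86. 194.]
305 124.65199 [ 482. -103.  199.] [472. -86. 218.]
335 129.51302 [ 477. -117.  199.] [476. -82. 239.]
0.59 [219.5, 111.2, 283.0, 169.9] [[ 482. -135.  160.]
 [ 515.  -30.  201.]
 [ 529.   -1.  318.]]
```

View pics/s2.png

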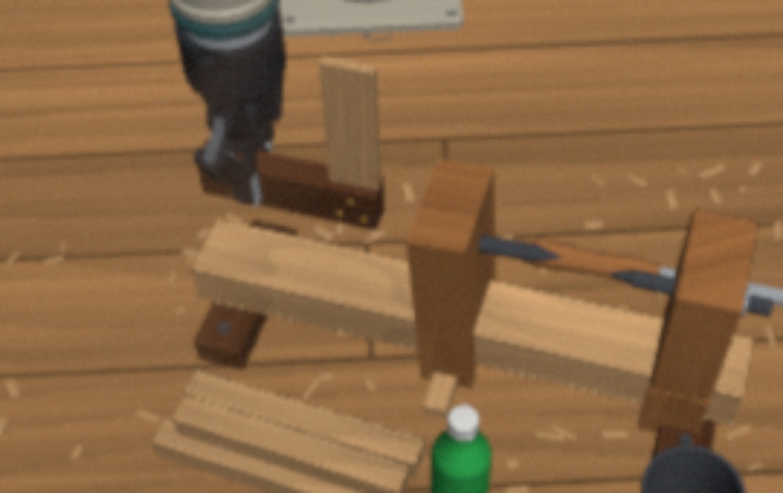

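Scene view: the square is held level and upright (crop px 200–380, 60–220), above the free bed and behind the tailstock. I'll lower it.

{"name": "play_rows", "arguments": {"targets": [[1, 0, 0.1, 2, 0], [1, 0, 0.1, 4.5, 0], [1, 0, 0.1, 6.5, 0], [1, 0, 0.1, 7.5, 0], [1, 0, 0.1, 7.9, 0], [1, 0, 0.1, 8.0, 0], [1, 0, 0.1, 8.0, 0], [1, 0, 0.1, 8.0, 0]]}}

```text
clock: 7.95
eef_pos: [483.8, -101.8, 111.0]
tool_rot: [3.14, -0.0, 1.229]
force: [-0.4, -0.2, -2.4]
width: 23.3
gripper_force: 59.2
```

{"name": "play_rows", "arguments": {"targets": [[1, 0, 0, 0.1, 0], [1, 0, 0, 0.2, 0], [1, 0, 0, 0.3, 0], [1, 0, 0, 0.3, 0], [1, 0, 0, 0.3, 0]]}}

```text
clock: 8.45
eef_pos: [483.2, -101.7, 107.3]
tool_rot: [-3.142, 0.0, 1.229]
force: [0.8, 1.0, -1.6]
width: 23.1
gripper_force: 59.2
```

{"name": "play_rows", "arguments": {"targets": [[1, 0, 0, 0.05, 0], [1, 0, 0, 0.1, 0], [1, 0, 0, 0.15, 0], [1, 0, 0, 0.15, 0], [1, 0, 0, 0.15, 0]]}}

```text
clock: 8.95
eef_pos: [483.2, -101.7, 105.8]
tool_rot: [-3.142, -0.0, 1.229]
force: [-0.1, 0.5, 0.5]
width: 23.4
gripper_force: 59.5
```

{"name": "play_rows", "arguments": {"targets": [[1, 0, 0, 0.05, 0], [1, 0, 0, 0.1, 0], [1, 0, 0, 0.1, 0], [1, 0, 0, 0.1, 0]]}}

```text
clock: 9.35
eef_pos: [483.2, -101.7, 105.8]
tool_rot: [3.141, -0.001, 1.229]
force: [-3.0, 0.1, 11.0]
width: 23.5
gripper_force: 61.2
```

{"name": "play_rows", "arguments": {"targets": [[1, 0, 0, 0, 0], [1, 0.4, 0, 0, 0], [1, 0.8, 0, 0, 0], [1, 1.2, 0, 0, 0], [1, 1.6, 0, 0, 0], [1, 2.0, 0, 0, 0], [1, 2.3, 0, 0, 0], [1, 2.6, 0, 0, 0], [1, 2.6, 0, 0, 0], [1, 2.6, 0, 0, 0]]}}

```text
clock: 10.35
eef_pos: [492.7, -79.5, 105.8]
tool_rot: [3.138, 0.002, 1.227]
force: [-0.5, -4.3, 7.1]
width: 23.3
gripper_force: 60.7
```

```bash
python3 - <<'E'
from h import *
u=np.array([np.cos(np.radians(70.4)),np.sin(np.radians(70.4))])
rel([496.4,-63.6,106],70.4);s=ctrl.read_state();print((s['eef_pos'][:2]-[533.3,40])@u+110, s['force'][:2]@u)
for c in ['top','scene']:
    im,d=ctrl.get_image(c);W=cloud(c,d)
    n=np.array([-u[1],u[0]])
    for nm,lo,hi in(('square',110,117),('square',228,240),('tailstock',188,202)):
        r=ctrl.trace(c,nm)
        if r:
            P=W[r[0]['pixels']&(d>0)];P=P[(P[:,2]>lo)&(P[:,2]<hi)];Q=P[:,:2]-[533.3,40]
            if len(P)>15:print(c,nm,lo,len(P),'A',np.percentile(Q@u,[2,98]).round(1),'B',np.percentile(Q@n,[2,98]).round(1),P[:,2].mean().round(1), 'yaw',round(cv2.minAreaRect(P[:,:2].astype(np.float32))[2],1))
E
```

```text
t 10.35 tcp [492.7 -79.5 105.8] yaw 70.33 rot [3.1381e+00 1.7000e-03 1.2275e+00] q [-0.14  0.69  0.36  2.07 -0.52  0.47  0.27] F [-0.5 -4.3  7.1] -> [ 1.62 -0.19 -0.02] -0.07
-16.202334189066022 -4.271674046342341
top square 110 45 A [-61.4 -23.2] B [-12.    8.6] 114.5 yaw 0.3
top square 228 55 A [-56.3 -19.3] B [-5.9  1.4] 235.2 yaw 70.4
top tailstock 188 680 A [-6.9 36.6] B [-42.2  43.7] 195.2 yaw 70.2
scene square 110 275 A [-164.2  -20.7] B [-16.4   7. ] 113.7 yaw 69.9
scene square 228 81 A [-56.2 -18.7] B [-8.2  1.3] 233.1 yaw 73.3
scene tailstock 188 659 A [-7.8 36.9] B [-44.7  43. ] 193.8 yaw 70.6
```

{"name": "play_rows", "arguments": {"targets": [[1, 0.2, 0, 0, 0], [1, 0.4, 0, 0, 0], [1, 0.6, 0, 0, 0], [1, 0.8, 0, 0, 0], [1, 1.0, 0, 0, 0], [1, 1.2, 0, 0, 0], [1, 1.3, 0, 0, 0], [1, 1.4, 0, 0, 0], [1, 1.4, 0, 0, 0], [1, 1.4, 0, 0, 0]]}}

```text
clock: 11.75
eef_pos: [497.0, -67.2, 105.8]
tool_rot: [3.138, 0.003, 1.227]
force: [-2.8, -6.6, 7.9]
width: 23.0
gripper_force: 60.5
```

{"name": "play_rows", "arguments": {"targets": [[1, 0.05, 0, 0, 0], [1, 0.1, 0, 0, 0], [1, 0.15, 0, 0, 0], [1, 0.2, 0, 0, 0], [1, 0.2, 0, 0, 0]]}}

```text
clock: 12.25
eef_pos: [497.6, -65.4, 105.8]
tool_rot: [3.138, 0.003, 1.227]
force: [-1.7, -6.4, 7.8]
width: 23.3
gripper_force: 60.5
```

```bash
cat > c.py <<'E'
from h import *
u=np.array([np.cos(np.radians(70.4)),np.sin(np.radians(70.4))])
rel([496.4,-63.6,106],70.4);s=ctrl.read_state();print((s['eef_pos'][:2]-[533.3,40])@u+110, s['force'][:2]@u,s['torque'])
for c in ['top','scene']:
    im,d=ctrl.get_image(c);W=cloud(c,d)
    n=np.array([-u[1],u[0]])
    for nm,lo,hi in(('square',110,117),('square',228,240),('tailstock',188,202)):
        r=ctrl.trace(c,nm)
        if r:
            P=W[r[0]['pixels']&(d>0)];P=P[(P[:,2]>lo)&(P[:,2]<hi)];Q=P[:,:2]-[533.3,40]
            if len(P)>15:
                X=np.c_[Q@u,Q@n,np.ones(len(Q))];k=np.linalg.lstsq(X,P[:,2],rcond=None)[0]
                print(c,nm,lo,len(P),'A',np.percentile(Q@u,[2,98]).round(1),'B',np.percentile(Q@n,[2,98]).round(1),P[:,2].mean().round(1), 'slope',k[0].round(3))
E
python3 c.py
```

```text
t 12.25 tcp [497.6 -65.4 105.8] yaw 70.28 rot [3.1381e+00 2.8000e-03 1.2265e+00] q [-0.17  0.69  0.37  2.06 -0.52  0.47  0.25] F [-1.7 -6.4  7.8] -> [ 0.13 -0.18 -0.02] -0.12
-1.275239082956304 -6.618864766821592 [-1.13547681  0.43860784  0.00254093]
top square 110 33 A [-37.1  -2.3] B [-4.   8.8] 114.6 slope -0.019
top square 228 52 A [-41.6  -4.3] B [-5.7  1.4] 234.9 slope -0.001
top tailstock 188 682 A [-1.6 42.2] B [-42.6  44. ] 195.3 slope 0.022
scene tailstock 188 660 A [-2.1 42.4] B [-44.9  43.1] 194.0 slope 0.012
```

{"name": "play_rows", "arguments": {"targets": [[1, 0.05, 0, 0, 0], [1, 0.1, 0, 0, 0], [1, 0.15, 0, 0, 0], [1, 0.2, 0, 0, 0], [1, 0.2, 0, 0, 0]]}}

```text
clock: 13.15
eef_pos: [498.3, -63.6, 105.8]
tool_rot: [3.138, 0.003, 1.227]
force: [-2.1, -6.6, 7.6]
width: 23.3
gripper_force: 60.5
```

{"name": "play_rows", "arguments": {"targets": [[1, 0.05, 0, 0, 0], [1, 0.1, 0, 0, 0], [1, 0.1, 0, 0, 0], [1, 0.1, 0, 0, 0]]}}

```text
clock: 13.55
eef_pos: [498.3, -63.6, 105.9]
tool_rot: [3.138, 0.004, 1.226]
force: [-3.1, -9.4, 8.8]
width: 23.3
gripper_force: 60.6
```

{"name": "play_rows", "arguments": {"targets": [[1, 0.05, 0, 0.02, 0], [1, 0.1, 0, 0.04, 0], [1, 0.15, 0, 0.04, 0], [1, 0.15, 0, 0.04, 0], [1, 0.15, 0, 0.04, 0], [1, 0.15, 0, 0.04, 0]]}}

```text
clock: 14.15
eef_pos: [498.3, -63.6, 105.8]
tool_rot: [3.138, 0.005, 1.225]
force: [-4.6, -11.6, 12.6]
width: 23.4
gripper_force: 61.3
```

```bash
python3 c.py; python3 - <<'E'
from h import *
s=ctrl.read_state();im,d=ctrl.get_image('scene');cv2.imwrite('pics/s3.png',cv2.resize(im[90:260,150:420,::-1],None,fx=2.9,fy=2.9))
E
```

```text
t 14.15 tcp [498.3 -63.6 105.8] yaw 70.19 rot [3.1378 0.0053 1.225 ] q [-0.18  0.69  0.37  2.06 -0.52  0.47  0.24] F [ -4.6 -11.6  12.6] -> [-0.07 -0.18 -0.02] -0.21
0.7020969377528132 -12.42830941149805 [-1.96130572  1.06312888  0.20281667]
top tailstock 188 686 A [ 0.3 44.5] B [-42.2  43.9] 195.4 slope 0.011
scene square 110 262 A [-148.1  -14.3] B [-16.2   6.9] 113.9 slope 0.002
scene square 228 80 A [-38.4  -1.7] B [-8.4  0.8] 232.9 slope 0.022
scene tailstock 188 663 A [-0.3 44.3] B [-44.7  43.6] 193.9 slope -0.008
```

View pics/s3.png

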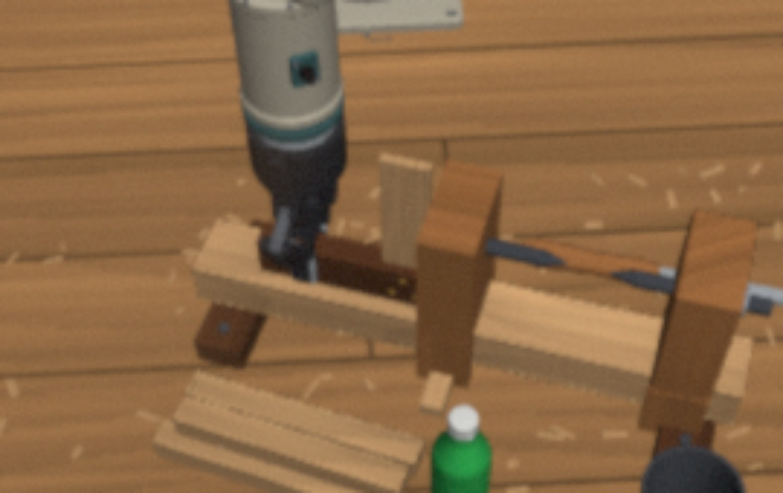

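The square stopped hard at the corner. The stock is on the bed (crop px 260–415, 290), the blade is against the tailstock's back face (430,200), and the tailstock is upright.

```bash
python3 -c "
from h import *
s=ctrl.read_state();print(s['force'],s['width'],s['gripper_force'],s['tool_rot']);print(ctrl.finish_job())"
```

```text
[ -5.41819155 -12.48967822  12.44501878] 23.339392727701 61.29093289375305 [3.13782069 0.00537073 1.22504569]
the job is handed in; nothing more can be done
None
```

I handed the job in at about 14 s with the square still gripped and pressed into the corner: about 12 N down on the bed and 12–13 N along it towards the tailstock, part of that bed friction. The cameras show the tailstock upright and the bystanders untouched, but I got no verdict back.

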